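# Shut the sunken stop valve beside the sink

### The job

Shut off the water to the sink: lift the cap off the round valve pocket in the concrete block, lay it aside on the slab, and turn the small tee handle sunk in the pocket clockwise until the valve is shut snug. Go by feel: stop once the old washer has clearly firmed up, and do not force it. Then put the cap back fully home on the pocket, leaving the crockery, bottle, spoon and crates as they are.

Things in the scene. Friction and masses are not known exactly. Their poses are not given: they have to be found in the camera images.
- pocket: Square concrete block, 190 x 190 mm and 67 mm high, fixed on the slab, with an upright round well in its middle. Origin: centre of its underside, on the slab and on the well's axis; z up, x towards the copper pipe that leaves its far side. The well's floor is 10 mm above the slab. The cup and the saucer stand some 30 mm from it.
- sleeve: White plastic sleeve that lines the well: outer diameter 90 mm, bore 84 mm, its rim 70 mm above the slab (3 mm above the concrete). Fixed. Origin: on its axis at the well's floor, 10 mm above the slab. Fingers must be only part open to enter it, and must not ram it (30 N at most).
- mouth (a point): Centre of the well's mouth, on its axis at rim height, 70 mm above the slab.
- valve: Brass stop-valve body fixed on the floor of the well, coaxial with it: 30 mm wide at the middle, pipe unions along x half bedded in the floor (tops 26 mm above the slab), its stem under the handle rising to the hub. Origin on the axis at the well's floor. It holds the rubber washer, hidden inside, that the spindle presses when shut.
- handle_bar (a point): Middle of the plain steel tee handle on the valve's spindle, on the well's axis, 50 mm above the slab. The handle is a bar 44 mm long (this point's x axis), 13 mm wide (y), 16 mm high (z; its top is 12 mm below the rim), on a short hub of 18 mm diameter. It turns in place about the vertical and does not rise or sink.
- handle: The tee handle as a body (origin, axes as handle_bar). Closes clockwise from above; takes 0.08 N m to turn, less felt when held still, and stays put. After 0.4 to 2.0 rad (unknown: washer wear) it meets the washer; then torque climbs 1 N m per rad. Shut snug: 0.18 to 0.30 N m more than in free turning, best 0.24; from 0.34 more the washer is crushed. Let go, it eases back a bit, stays shut.
- cap_mid (a point): Middle (half-way up, on the axis) of the loose round plastic cap, 130 g, 42 mm high in all: spigot below (78 mm diameter, 8 mm deep, chamfered) that goes into the 84 mm bore, disc (100 mm diameter, 6 mm thick) that rests on the sleeve's rim, knob on top. z is the cap's axis, up. Seated, this point is 83 mm above the slab; standing on the slab, 21 mm.
- cap_knob (a point): Middle of the cap's round lifting knob, on the cap's axis: 28 mm diameter, 28 mm high, its top 10 mm above this point, the disc's upper face 18 mm below it. Seated, this point is 94 mm above the slab; standing on the slab, 32 mm. The slab is clear for the cap about 200 mm to the left (+y) of the pocket's axis.
- cup: Stainless steel cup, 74 mm diameter, 85 mm high, upright; leave it alone. Origin: centre of its underside.
- bottle: Glass bottle with a twist cap, 64 mm diameter, 210 mm high, upright; leave it alone. Origin: centre of its underside.
- saucer: White ceramic saucer, 150 mm diameter, 18 mm high; leave it alone. Origin: centre of its underside.
- spoon: Wooden spoon, 250 mm long, lying on the slab; leave it alone.
- mug: Ceramic mug with a handle, 80 mm diameter, 90 mm high, upright; leave it alone. Origin: centre of its underside.
- crate_low: Lower plastic crate of the stack, 270 x 180 x 110 mm; leave it alone. Origin: centre of its underside.
- crate_high: Upper plastic crate, the same size, standing on the lower one; leave it alone. Origin: centre of its underside.
Things that resemble listed ones, but are neither listed nor needed, are in the scene too. Of the things shaped like the part that bears cap_mid, the grey one is meant.

How it is judged:
By the outcome, as a careful person would: the job done as asked, in the order asked, and still so for the second after the job is handed in, with the robot touching nothing.
It also fails if it takes over 72 s, if anything falls off the work surface, if the arm or the gripper's body presses on something with over 40 N, if the wrist force passes 120 N, or if a joint passes its speed limit or range.

### The arm

A 6-joint arm with a two-finger parallel gripper is mounted at the origin on the work surface. World frame = base frame: x ahead of the robot, y to its left, z up, the work surface at z = 0. Lengths are in m, angles in degrees, forces in N, time in s.
With the tool pointing down it reaches from about 0.35 to 0.875 m from the base axis. Payload 4.2 kg.
Tool frame: the origin (TCP) lies on the centre line of the jaws, within the pads' length; the fingertips stand 25 mm ahead of it and the grasp point (between the pads) lies 6 mm ahead of it; z points along the fingers, y is the line along which they close (so a half turn about z gives the same grasp; the last joint's range is limited). The gripper opens to 87 mm and grips with 3 to 60 N. Pads are 19 mm wide; open, the fingers measure 117 mm over their backs; the gripper's body (75 mm by 190 mm) begins 51 mm behind the grasp point.
Start: joints at [87.697, 22.042, 0.453, 0, -68.411, -14.817], TCP at [0.184, 0.597, 0.248] pointing down, gripper open.
Joint ranges: [-179.83, 179.83], [-69.29, 118.12], [-61.27, 80.66], [-181.25, 117.63], [-171.15, -9.14], [-177.46, 177.46]. Speed limits (degrees/s): [159.86, 159.86, 180, 180, 180, 180].

### API

Orientations are given as a 3x3 rotation matrix whose columns are the frame's x, y, z axes.
In Python, from station import r gives the robot as it stands.
- The arm moves only by the tool move_arm, never from a script. Its argument "series" is a list of rows, each an object with "grip": the opening, from 0 (shut) to 1 (fully open); "xyz": the shift along the tool's x, y, z in mm, a list of three; "angular": the turn, a rotation vector about the tool's x, y, z in rad, a list of three. A call has 1 to 10 rows; each row is the pose to reach, as a shift and turn from the pose commanded when the call began, along the tool's axes at that moment; what a row does not reach only later rows make up. A row lasts 1/10 s, in which the tool goes at most 50 mm and 8.59 degrees, less where a joint would pass 70% of its speed; a pose out of reach is approached as far as the arm can. A call with a gripper value outside its range is refused whole. The fingers move at their own pace and stop on an object; the grip force is fixed at half the most. Time passes only in rows, so rows that repeat a pose let the fingers close. It gives the time, the measured TCP pose, the force, the opening and the grip force at its end, in the units of the state.
- r.sense(): the state, without advancing time (a new reading comes with each control period).
- r.capture(name): name is "scene" or "side" or "wrist"; returns a dict with "img" (480x640x3 uint8, red, green, blue), "camera_matrix" (3x3 intrinsics, pixels), "rvec" (rotation vector, rad) and "tvec" (3), from world to camera coordinates, as OpenCV has them; the wrist camera has in their place "hand_eye" (4x4, takes a point from camera to tool coordinates, whose origin is the TCP and whose axes are the flange's). Camera axes: x right, y down, z forward; pixel columns grow to the right and rows downward; lengths in m; the calibration is good to about 2 mm. A picture is of the moment at which its call begins: read the wrist's pose just before it. There is no depth.
- r.finish_job(): hands the job in; it is judged then, once.
The state is a dict: "time_s": time; "joints": joint angles; "joint_velocities": joint speeds; "effort": joint torques, N m; "tcp_pos": TCP position; "ee_rot": TCP orientation; "wrist_force": force on the tool from outside, world axes, zero at the start; "moment": the same for the moment, N m; "gripper_width": opening from 0.0 (shut) to 1.0 (fully open); "gripper_force": force on a finger pad.
Only numpy, scipy, OpenCV 4.12 (cv2) and the standard library are available. Lean on these libraries where they do the work, as an engineer would, in place of code of your own. Each camera call takes 0.05 s, during which the arm holds its last target. There are 200 camera calls.

## Working session

There is one attempt and no reset: what is moved stays moved. The work goes in short steps, Python scripts to look and compute and a tool call to move; the robot and the scene stay as the last step left them, time stands still between calls to the robot, and variables do not carry over. Pictures are saved under pics/ and viewed, at most 10 in all, crops included, and the job is handed in when it is done.

Besides the shell and the picture viewer there is one more tool, called after "Call:" as a command line: name --argument value ..., lists and objects as JSON in quotes. move_arm: Moves the arm, as the interface text tells. Its arguments: {"type":"object","properties":{"series":{"type":"array"}},"required":["series"]}

```bash
mkdir -p pics; cat > h.py <<'E'
import numpy as np, cv2
from station import r
def P(c):
    R=cv2.Rodrigues(np.array(c["rvec"],float))[0]; return R,np.array(c["tvec"],float).ravel()
def wristRt(c,s):
    T=np.eye(4);T[:3,:3]=s["ee_rot"];T[:3,3]=s["tcp_pos"]; M=np.linalg.inv(T@np.array(c["hand_eye"])); return M[:3,:3],M[:3,3]
def ray(c,uv,z,Rt=None):
    R,t=Rt if Rt else P(c)
    d=R.T@(np.linalg.inv(c["camera_matrix"])@np.array([uv[0],uv[1],1.])); o=-R.T@t
    return o+d*(z-o[2])/d[2]
def save(c,n,crop=None,k=1):
    im=c["img"][:,:,::-1]
    if crop: u0,v0,u1,v1=crop; im=im[v0:v1,u0:u1]
    cv2.imwrite("pics/"+n,cv2.resize(im,None,fx=k,fy=k,interpolation=cv2.INTER_CUBIC))
E
python3 - <<'E'
from h import *
import pickle
s=r.sense(); print(s)
for n in("scene","side"):
    c=r.capture(n); pickle.dump(c,open(n+".pkl","wb")); save(c,n+".png"); R,t=P(c); print(n,-R.T@t)
E
```

```text
{'time_s': 0.0, 'joints': array([ 8.76963187e+01,  2.20891675e+01,  3.79307921e-01, -3.07338633e-02,
       -6.84108015e+01, -1.48158965e+01]), 'joint_velocities': array([-0.09124192, -0.01925859,  0.08937817, -0.06048623,  0.02941636,
        0.03584378]), 'effort': array([-1.81046080e-04, -3.90670323e+01,  1.87407178e+01,  4.21989709e+00,
        1.09584627e-02, -1.94167155e-04]), 'tcp_pos': array([0.18379635, 0.5967814 , 0.2464686 ]), 'ee_rot': array([[ 9.55634230e-01, -2.94555391e-01, -5.83020798e-04],
       [-2.94555962e-01, -9.55631959e-01, -2.08413071e-03],
       [ 5.67386296e-05,  2.16339890e-03, -9.99997658e-01]]), 'wrist_force': array([ 0.39453229, -0.18337339, -0.74628725]), 'moment': array([0.00411393, 0.01116192, 0.04685947]), 'gripper_force': 0.0, 'gripper_width': 0.997909117342554}
scene [1.40515683 0.55952664 0.91904718]
side [ 0.12894034 -1.04439475  0.71517936]
```

View pics/scene.png

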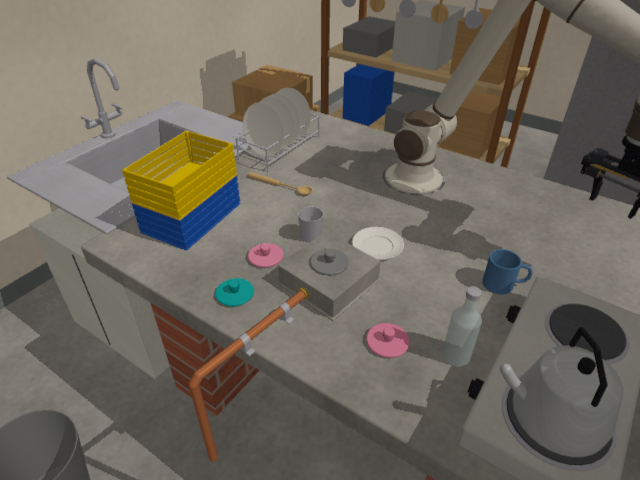

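View pics/side.png

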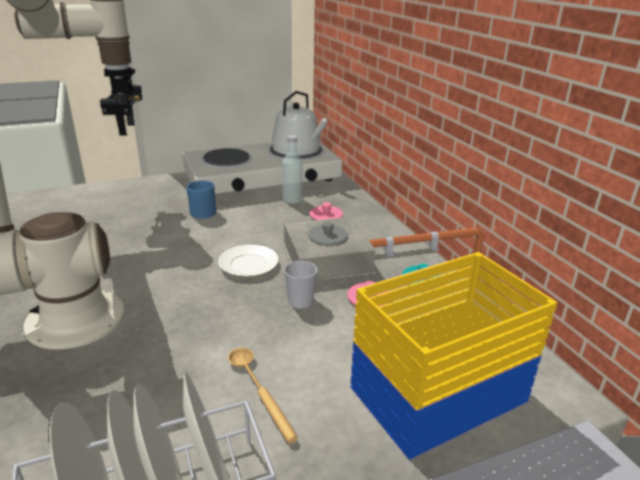

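Scene view: the grey cap sits on the block at (329,262). The similar caps are pink at (265,255), teal at (235,291) and pink at (388,340), all on the slab. The grey one on the pocket fits the description. I'll confirm it in a crop and work out positions.

```bash
python3 - <<'E'
from h import *
import pickle
c=pickle.load(open("scene.pkl","rb")); d=pickle.load(open("side.pkl","rb"))
save(c,"crop.png",(210,190,450,370),3.2)
for n,uv,z in [("knobtop",(330,253),.104),("disc",(329,262),.076),("pinkA",(265,257),.012),("pinkB",(388,342),.012),("teal",(235,293),.012),("bottle",(459,360),0),("cup",(311,236),0),("saucer",(378,244),.015),("mug",(502,286),0)]:
    print(n,ray(c,uv,z)[:2].round(3))
print("side disc",ray(d,(328,236),.076)[:2].round(3),"pinkB",ray(d,(326,214),.012)[:2].round(3))
# block axis: top face corners
for uv in [(281,270),(333,300),(380,263),(326,240)]: print(ray(c,uv,.067)[:2].round(3))
E
```

```text
knobtop [0.612 0.051]
disc [0.616 0.051]
pinkA [ 0.641 -0.147]
pinkB [0.71 0.28]
teal [ 0.794 -0.121]
bottle [0.654 0.434]
cup [ 0.478 -0.103]
saucer [0.413 0.088]
mug [0.362 0.437]
side disc [0.599 0.026] pinkB [0.693 0.262]
[ 0.703 -0.038]
[0.715 0.129]
[0.535 0.157]
[ 0.537 -0.011]
```

View pics/crop.png

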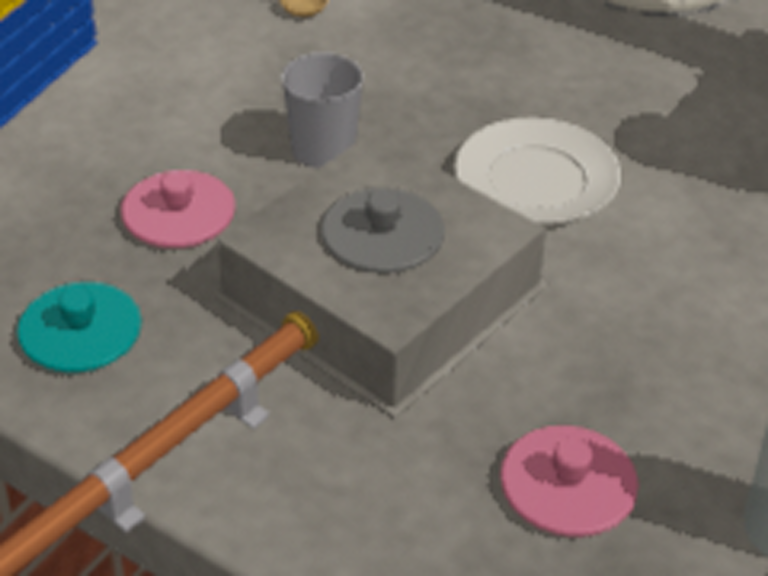

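The crop confirms it: the grey cap is on the block, with its disc centred at scene (329,262). Only the pink and teal ones lie on the slab. Moving above it now.

Call:
move_arm --series '[{"grip": 1,"xyz": [572,394,-30],"angular": [0,0,0]},{"grip": 1,"xyz": [572,394,-30],"angular": [0,0,0]},{"grip": 1,"xyz": [572,394,-30],"angular": [0,0,0]},{"grip": 1,"xyz": [572,394,-30],"angular": [0,0,0]},{"grip": 1,"xyz": [572,394,-30],"angular": [0,0,0]},{"grip": 1,"xyz": [572,394,-30],"angular": [0,0,0]},{"grip": 1,"xyz": [572,394,-30],"angular": [0,0,0]},{"grip": 1,"xyz": [572,394,-30],"angular": [0,0,0]},{"grip": 1,"xyz": [572,394,-30],"angular": [0,0,0]},{"grip": 1,"xyz": [572,394,-30],"angular": [0,0,0]}]'

```text
time_s: 1.1
tcp_pos: [0.4944, 0.2035, 0.269]
ee_rot: [[0.956, -0.294, -0.0], [-0.294, -0.956, -0.0], [-0.0, 0.0, -1.0]]
wrist_force: [0.4, 0.8, 0.2]
gripper_width: 0.999
gripper_force: 0.0
```

Call:
move_arm --series '[{"grip": 1,"xyz": [158,110,0],"angular": [0,0,0]},{"grip": 1,"xyz": [158,110,0],"angular": [0,0,0]},{"grip": 1,"xyz": [158,110,0],"angular": [0,0,0]},{"grip": 1,"xyz": [158,110,0],"angular": [0,0,0]},{"grip": 1,"xyz": [158,110,0],"angular": [0,0,0]},{"grip": 1,"xyz": [158,110,0],"angular": [0,0,0]}]'

```text
time_s: 1.7
tcp_pos: [0.6123, 0.0527, 0.2679]
ee_rot: [[0.955, -0.297, -0.002], [-0.297, -0.955, -0.0], [-0.002, 0.001, -1.0]]
wrist_force: [-1.2, 0.7, -0.6]
gripper_width: 0.999
gripper_force: 0.0
```

```bash
python3 - <<'E'
from h import *
s=r.sense(); c=r.capture("wrist"); save(c,"w1.png")
import pickle; pickle.dump((s,c),open("w1.pkl","wb"))
print(s["tcp_pos"],s["wrist_force"],s["moment"]); print(c["hand_eye"],c["camera_matrix"])
for n in("scene","side"): pickle.dump(r.capture(n),open(n+"2.pkl","wb"))
E
```

```text
[0.61228178 0.05270781 0.26794968] [-1.18956353  0.66967413 -0.55076436] [ 0.02933761 -0.03965015 -0.00460102]
[[-3.37891892e-04 -9.67158122e-01 -2.54175239e-01  6.88865576e-02]
 [ 9.99999885e-01 -2.40202446e-04 -4.15375264e-04 -3.05033741e-04]
 [ 3.40680046e-04 -2.54175351e-01  9.67158092e-01 -1.36414288e-01]
 [ 0.00000000e+00  0.00000000e+00  0.00000000e+00  1.00000000e+00]] [[346.84402212   0.         327.64508965]
 [  0.         346.84402212 237.06015958]
 [  0.           0.           1.        ]]
```

View pics/w1.png

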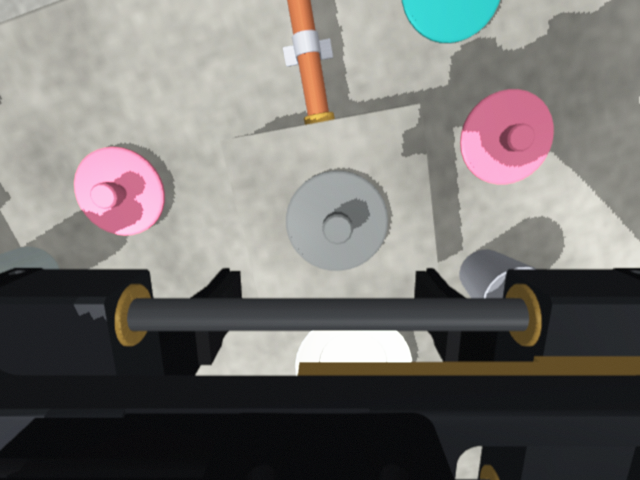

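The wrist view shows the grey cap disc centred near (338,219) and the knob top near (337,228). The pipe leaves the block's far side at (318,117). I'll fit these.

```bash
python3 - <<'E'
from h import *
import pickle
s,c=pickle.load(open("w1.pkl","rb")); Rt=wristRt(c,s)
hsv=cv2.cvtColor(c["img"],cv2.COLOR_RGB2HSV); print(c["img"][219,310],c["img"][260,338],c["img"][219,270],c["img"][228,337],c["img"][200,340])
g=c["img"].astype(int); m=((g[:,:,0]<g[:,:,2]-1)&(g.max(2)<190)).astype(np.uint8)
m[:160]=0;m[275:]=0;m[:,:270]=0;m[:,400:]=0
m=cv2.morphologyEx(m,cv2.MORPH_CLOSE,np.ones((5,5)));m=cv2.morphologyEx(m,cv2.MORPH_OPEN,np.ones((5,5)))
cs=max(cv2.findContours(m,0,1)[0],key=cv2.contourArea); print(cv2.contourArea(cs),cv2.fitEllipse(cs))
pts=np.array([ray(c,p,.076,Rt)[:2] for p in cs[:,0]]); (x,y),rad=cv2.minEnclosingCircle(pts.astype(np.float32)); A=np.c_[2*pts,np.ones(len(pts))]; q=np.linalg.lstsq(A,(pts**2).sum(1),rcond=None)[0]
print("disc",x,y,rad,q[:2],np.sqrt(q[2]+q[0]**2+q[1]**2)); print("knob",ray(c,(337,228),.104,Rt))
a,b=ray(c,(318,119),.04,Rt),ray(c,(300,5),.03,Rt); print(a,b)
e=ray(c,(233,137),.067,Rt),ray(c,(420,104),.067,Rt),ray(c,(440,260),.067,Rt); print(e)
for n,uv in(("pinkB",(119,191)),("pinkA",(507,137))): print(n,ray(c,uv,.014,Rt))
E
```

```text
[166 170 169] [160 165 164] [187 186 177] [159 165 166] [162 166 166]
7713.0 ((336.4728698730469, 220.18264770507812), (97.99139404296875, 100.25663757324219), 79.60713195800781)
disc 0.6071308851242065 0.045743852853775024 0.04915504902601242 [0.60723683 0.04562311] 0.04845428169882249
knob [0.60794428 0.04564344 0.104     ]
[0.70532463 0.03410153 0.04      ] [0.80884842 0.01928528 0.03      ]
(array([0.71170649, 0.11466827, 0.067     ]), array([ 0.68806179, -0.05889744,  0.067     ]), array([ 0.53570979, -0.04368088,  0.067     ]))
pinkB [0.70048637 0.27111482 0.014     ]
pinkA [ 0.62894955 -0.15537197  0.014     ]
```

Call:
move_arm --series '[{"grip": 1,"xyz": [-2.5,8,45],"angular": [0,0,0]},{"grip": 1,"xyz": [-2.5,8,90],"angular": [0,0,0]},{"grip": 1,"xyz": [-2.5,8,125],"angular": [0,0,0]},{"grip": 1,"xyz": [-2.5,8,135],"angular": [0,0,0]},{"grip": 1,"xyz": [-2.5,8,135],"angular": [0,0,0]},{"grip": 1,"xyz": [-2.5,8,135],"angular": [0,0,0]}]'

```text
time_s: 2.45
tcp_pos: [0.6089, 0.0477, 0.1363]
ee_rot: [[0.956, -0.293, 0.004], [-0.293, -0.956, 0.0], [0.003, -0.002, -1.0]]
wrist_force: [0.6, 0.5, 0.8]
gripper_width: 0.998
gripper_force: 0.0
```

Call:
move_arm --series '[{"grip": 1,"xyz": [-0.7,2.4,20],"angular": [0,0,0]},{"grip": 1,"xyz": [-0.7,2.4,29],"angular": [0,0,0]},{"grip": 1,"xyz": [-0.7,2.4,29],"angular": [0,0,0]},{"grip": 1,"xyz": [-0.7,2.4,29],"angular": [0,0,0]}]'

```text
time_s: 2.85
tcp_pos: [0.607, 0.045, 0.1064]
ee_rot: [[0.956, -0.294, 0.002], [-0.294, -0.956, 0.0], [0.002, -0.001, -1.0]]
wrist_force: [-0.1, 0.3, -0.0]
gripper_width: 1.003
gripper_force: 0.0
```

Call:
move_arm --series '[{"grip": 0.2,"xyz": [0,0,0],"angular": [0,0,0]},{"grip": 0.2,"xyz": [0,0,0],"angular": [0,0,0]},{"grip": 0.2,"xyz": [0,0,0],"angular": [0,0,0]},{"grip": 0.2,"xyz": [0,0,0],"angular": [0,0,0]},{"grip": 0.2,"xyz": [0,0,0],"angular": [0,0,0]},{"grip": 0.2,"xyz": [0,0,0],"angular": [0,0,0]},{"grip": 0.2,"xyz": [0,0,0],"angular": [0,0,0]},{"grip": 0.2,"xyz": [0,0,0],"angular": [0,0,0]}]'

```text
time_s: 3.65
tcp_pos: [0.6062, 0.0447, 0.1051]
ee_rot: [[0.956, -0.294, -0.0], [-0.294, -0.956, -0.0], [-0.0, 0.0, -1.0]]
wrist_force: [-0.2, -0.7, -0.1]
gripper_width: 0.355
gripper_force: 0.0
```

Call:
move_arm --series '[{"grip": 0.2,"xyz": [0,0,0],"angular": [0,0,0]},{"grip": 0.2,"xyz": [0,0,0],"angular": [0,0,0]},{"grip": 0.2,"xyz": [0,0,0],"angular": [0,0,0]}]'

```text
time_s: 3.95
tcp_pos: [0.6062, 0.0448, 0.1051]
ee_rot: [[0.956, -0.294, 0.0], [-0.294, -0.956, 0.0], [0.0, -0.0, -1.0]]
wrist_force: [0.4, 0.4, 0.0]
gripper_width: 0.314
gripper_force: 30.0
```

Call:
move_arm --series '[{"grip": 0.2,"xyz": [0,0,-8],"angular": [0,0,0]},{"grip": 0.2,"xyz": [0,0,-20],"angular": [0,0,0]},{"grip": 0.2,"xyz": [0,0,-50],"angular": [0,0,0]},{"grip": 0.2,"xyz": [0,0,-80],"angular": [0,0,0]},{"grip": 0.2,"xyz": [0,0,-80],"angular": [0,0,0]},{"grip": 0.2,"xyz": [0,0,-80],"angular": [0,0,0]}]'

```text
time_s: 4.55
tcp_pos: [0.6063, 0.0449, 0.1866]
ee_rot: [[0.956, -0.295, 0.002], [-0.295, -0.956, 0.001], [0.002, -0.002, -1.0]]
wrist_force: [-0.0, -0.0, -1.9]
gripper_width: 0.312
gripper_force: 30.0
```

Call:
move_arm --series '[{"grip": 0.2,"xyz": [-88,-182,0],"angular": [0,0,0]},{"grip": 0.2,"xyz": [-88,-182,0],"angular": [0,0,0]},{"grip": 0.2,"xyz": [-88,-182,0],"angular": [0,0,0]},{"grip": 0.2,"xyz": [-88,-182,0],"angular": [0,0,0]},{"grip": 0.2,"xyz": [-88,-182,30],"angular": [0,0,0]},{"grip": 0.2,"xyz": [-88,-182,70],"angular": [0,0,0]},{"grip": 0.2,"xyz": [-88,-182,110],"angular": [0,0,0]},{"grip": 0.2,"xyz": [-88,-182,125],"angular": [0,0,0]},{"grip": 0.2,"xyz": [-88,-182,125],"angular": [0,0,0]},{"grip": 0.2,"xyz": [-88,-182,125],"angular": [0,0,0]}]'

```text
time_s: 5.55
tcp_pos: [0.5757, 0.2445, 0.0598]
ee_rot: [[0.956, -0.294, -0.001], [-0.294, -0.956, -0.001], [-0.0, 0.001, -1.0]]
wrist_force: [1.3, -0.1, -0.6]
gripper_width: 0.313
gripper_force: 30.0
```

Call:
move_arm --series '[{"grip": 0.2,"xyz": [0,0,6],"angular": [0,0,0]},{"grip": 0.2,"xyz": [0,0,12],"angular": [0,0,0]},{"grip": 0.2,"xyz": [0,0,15],"angular": [0,0,0]},{"grip": 0.2,"xyz": [0,0,16],"angular": [0,0,0]},{"grip": 0.2,"xyz": [0,0,16],"angular": [0,0,0]}]'

```text
time_s: 6.05
tcp_pos: [0.5757, 0.2446, 0.0442]
ee_rot: [[0.956, -0.294, 0.0], [-0.294, -0.956, -0.0], [0.0, 0.0, -1.0]]
wrist_force: [-0.5, 0.2, -0.8]
gripper_width: 0.313
gripper_force: 30.0
```

Call:
move_arm --series '[{"grip": 0.2,"xyz": [0,0,1],"angular": [0,0,0]},{"grip": 0.2,"xyz": [0,0,1.5],"angular": [0,0,0]},{"grip": 0.2,"xyz": [0,0,1.5],"angular": [0,0,0]}]'

```text
time_s: 6.35
tcp_pos: [0.5758, 0.2447, 0.0431]
ee_rot: [[0.956, -0.294, 0.001], [-0.294, -0.956, 0.0], [0.0, -0.0, -1.0]]
wrist_force: [-1.0, 0.3, 0.2]
gripper_width: 0.311
gripper_force: 30.0
```

Call:
move_arm --series '[{"grip": 0.75,"xyz": [0,0,0],"angular": [0,0,0]},{"grip": 0.75,"xyz": [0,0,0],"angular": [0,0,0]},{"grip": 0.75,"xyz": [0,0,0],"angular": [0,0,0]},{"grip": 0.75,"xyz": [0,0,0],"angular": [0,0,0]},{"grip": 0.75,"xyz": [0,0,0],"angular": [0,0,0]},{"grip": 0.75,"xyz": [0,0,-30],"angular": [0,0,0]},{"grip": 0.75,"xyz": [0,0,-80],"angular": [0,0,0]},{"grip": 0.75,"xyz": [0,0,-130],"angular": [0,0,0]},{"grip": 0.75,"xyz": [0,0,-180],"angular": [0,0,0]},{"grip": 0.75,"xyz": [0,0,-180],"angular": [0,0,0]}]'

```text
time_s: 7.35
tcp_pos: [0.5794, 0.2464, 0.232]
ee_rot: [[0.956, -0.293, 0.016], [-0.293, -0.956, 0.008], [0.012, -0.012, -1.0]]
wrist_force: [1.0, 1.1, 0.1]
gripper_width: 0.753
gripper_force: 0.0
```

Call:
move_arm --series '[{"grip": 0.75,"xyz": [50,182,0],"angular": [0,0,0]},{"grip": 0.75,"xyz": [50,182,0],"angular": [0,0,0]},{"grip": 0.75,"xyz": [50,182,0],"angular": [0,0,0]},{"grip": 0.75,"xyz": [50,182,0],"angular": [0,0,0]},{"grip": 0.75,"xyz": [50,182,0],"angular": [0,0,0]},{"grip": 0.75,"xyz": [50,182,0],"angular": [0,0,0]},{"grip": 0.75,"xyz": [50,182,0],"angular": [0,0,0]}]'

```text
time_s: 8.05
tcp_pos: [0.57, 0.0565, 0.2225]
ee_rot: [[0.956, -0.294, 0.0], [-0.294, -0.956, 0.0], [0.0, -0.0, -1.0]]
wrist_force: [-0.5, 0.4, -0.5]
gripper_width: 0.754
gripper_force: 0.0
```

```bash
python3 - <<'E'
from h import *
s=r.sense(); c=r.capture("wrist"); save(c,"w2.png",(140,60,500,330),2.2)
import pickle; pickle.dump((s,c),open("w2.pkl","wb"))
print(s["tcp_pos"],s["ee_rot"],s["joints"])
E
```

```text
[0.57000503 0.05649427 0.22253524] [[ 9.55847064e-01 -2.93864517e-01  1.89725570e-04]
 [-2.93864550e-01 -9.55847056e-01  1.79084446e-04]
 [ 1.28722063e-04 -2.26930961e-04 -9.99999966e-01]] [ 2.18568328e+01  1.80746364e+01 -9.24876707e+00 -6.16474145e-03
 -6.26626876e+01  5.10565349e+01]
```

View pics/w2.png

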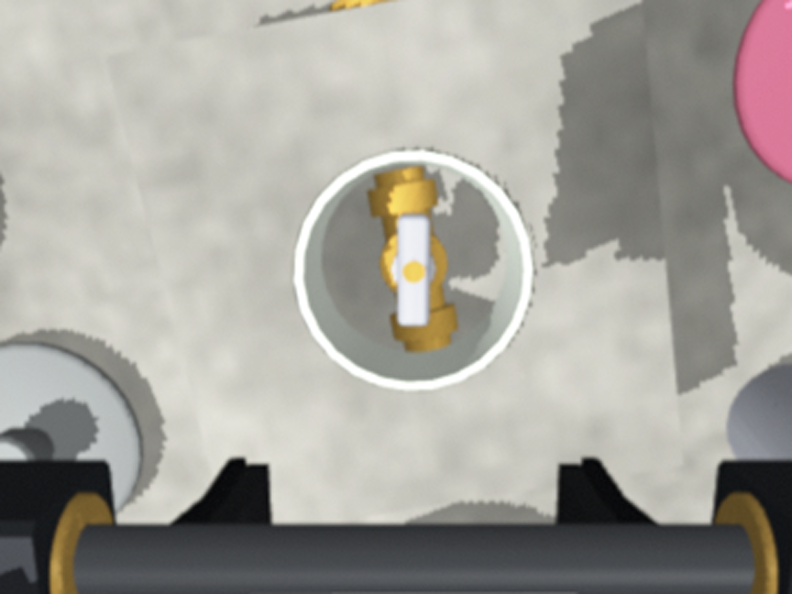

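The wrist crop shows the open well with its white rim centred at about (415,270) in the crop. The handle bar lies along the image vertical, from (413,218) to (413,324), so it is nearly aligned with tool x.

```bash
python3 - <<'E'
from h import *
import pickle
s,c=pickle.load(open("w2.pkl","rb")); Rt=wristRt(c,s); g=c["img"].astype(int)
def show(n,w):
    d=s["ee_rot"].T@(w-s["tcp_pos"]); print(n,w.round(4),"tool mm",(d*1e3).round(1))
# bar: bright white, inside the well
m=((g.min(2)>205)).astype(np.uint8); m[:,:300]=0;m[:,355:]=0;m[:140]=0;m[225:]=0
m[(np.hypot(*np.meshgrid(np.arange(640)-328,np.arange(480)-183))>35)]=0
m=cv2.morphologyEx(m,cv2.MORPH_CLOSE,np.ones((13,13)))
cs=max(cv2.findContours(m,0,1)[0],key=cv2.contourArea); rr=cv2.minAreaRect(cs); print(rr)
show("bar",ray(c,rr[0],.058,Rt))
b=cv2.boxPoints(rr); W=np.array([ray(c,p,.058,Rt) for p in b]); T=(W-s["tcp_pos"])@s["ee_rot"]*1e3; print(T.round(1))
# rim
m=(g.min(2)>215).astype(np.uint8); D=np.hypot(*np.meshgrid(np.arange(640)-328,np.arange(480)-183)); m[(D<44)|(D>60)]=0
p=np.argwhere(m)[:,::-1]; print(len(p)); e=cv2.fitEllipse(p.astype(np.float32)); print(e); show("rim",ray(c,e[0],.07,Rt))
E
```

```text
((325.3936767578125, 182.47836303710938), (14.883367538452148, 47.25558853149414), 2.045408248901367)
bar [0.6074 0.0475 0.058 ] tool mm [ 38.4  -2.4 164.5]
[[ 18.1  -9.7 164.5]
 [ 58.5  -7.9 164.5]
 [ 58.1   4.7 164.5]
 [ 17.6   3.4 164.5]]
1395
((327.3009033203125, 182.6840362548828), (104.0756607055664, 105.01832580566406), 173.25660705566406)
rim [0.608  0.0456 0.07  ] tool mm [ 39.5  -0.7 152.5]
```

Call:
move_arm --series '[{"grip": 0.34,"xyz": [39.4,-1,0],"angular": [0,0,0]},{"grip": 0.34,"xyz": [39.4,-1,30],"angular": [0,0,0]},{"grip": 0.34,"xyz": [39.4,-1,65],"angular": [0,0,0]},{"grip": 0.34,"xyz": [39.4,-1,100],"angular": [0,0,0]},{"grip": 0.34,"xyz": [39.4,-1,108],"angular": [0,0,0]},{"grip": 0.34,"xyz": [39.4,-1,108],"angular": [0,0,0]},{"grip": 0.34,"xyz": [39.4,-1,108],"angular": [0,0,0]}]'

```text
time_s: 8.8
tcp_pos: [0.6092, 0.0461, 0.1163]
ee_rot: [[0.956, -0.293, 0.003], [-0.293, -0.956, 0.0], [0.003, -0.001, -1.0]]
wrist_force: [0.2, 0.3, 0.1]
gripper_width: 0.349
gripper_force: 0.0
```

```bash
python3 - <<'E'
from h import *
s=r.sense(); print(s["time_s"],s["ee_rot"].T@(np.array([.608,.046,.067])-s["tcp_pos"])*1e3,s["gripper_width"],s["moment"],s["tcp_pos"])
E
```

```text
8.8 [-1.22012229  0.53339136 49.30087053] 0.3486852739413781 [-0.00609314 -0.03994509 -0.0230206 ] [0.60917211 0.04613914 0.11630472]
```

Call:
move_arm --series '[{"grip": 0.34,"xyz": [-0.5,0.2,20],"angular": [0,0,0]},{"grip": 0.34,"xyz": [-0.5,0.2,36],"angular": [0,0,0]},{"grip": 0.34,"xyz": [-0.5,0.2,46],"angular": [0,0,0]},{"grip": 0.34,"xyz": [-0.5,0.2,47.5],"angular": [0,0,0]},{"grip": 0.34,"xyz": [-0.5,0.2,47.5],"angular": [0,0,0]},{"grip": 0.34,"xyz": [-0.5,0.2,47.5],"angular": [0,0,0]},{"grip": 0.34,"xyz": [-0.5,0.2,47.5],"angular": [0,0,0]}]'

```text
time_s: 9.5
tcp_pos: [0.6079, 0.0454, 0.0681]
ee_rot: [[0.956, -0.294, 0.002], [-0.294, -0.956, 0.0], [0.002, -0.001, -1.0]]
wrist_force: [-0.3, 0.5, 0.5]
gripper_width: 0.335
gripper_force: 0.0
```

Position is good, so I'll close on the bar.

Call:
move_arm --series '[{"grip": 0.05,"xyz": [0,0,0],"angular": [0,0,0]},{"grip": 0.05,"xyz": [0,0,0],"angular": [0,0,0]},{"grip": 0.05,"xyz": [0,0,0],"angular": [0,0,0]},{"grip": 0.05,"xyz": [0,0,0],"angular": [0,0,0]},{"grip": 0.05,"xyz": [0,0,0],"angular": [0,0,0]},{"grip": 0.05,"xyz": [0,0,0],"angular": [0,0,0]}]'

```text
time_s: 10.1
tcp_pos: [0.6074, 0.0451, 0.0673]
ee_rot: [[0.956, -0.294, 0.0], [-0.294, -0.956, -0.0], [0.0, 0.0, -1.0]]
wrist_force: [-0.1, -1.2, 1.6]
gripper_width: 0.182
gripper_force: 30.0
```

```bash
cat > m.py <<'E'
from h import *
import math
L=[]
for i in range(5):
    s=r.sense(); L.append((s["moment"][2],*s["wrist_force"],s["effort"][5])); y=math.degrees(math.atan2(s["ee_rot"][1,0],s["ee_rot"][0,0]))
    if i==0: print("t",s["time_s"],"yaw",round(y,2),"inst mz",L[0][0].round(3),"vel6",s["joint_velocities"][5].round(1))
    r.capture("wrist")
print("yaw",round(y,2),"mz",[round(l[0],3) for l in L],"mean [mz F e6]",np.mean(L,0).round(3),s["tcp_pos"].round(4),s["gripper_width"],s["gripper_force"])
E
python3 m.py
```

```text
t 10.1 yaw -17.12 inst mz -0.004 vel6 -0.0
yaw -17.11 mz [np.float64(-0.004), np.float64(0.031), np.float64(0.052), np.float64(-0.003), np.float64(0.007)] mean [mz F e6] [ 0.017 -0.433 -1.016  2.529 -0.006] [0.6074 0.0451 0.0673] 0.18596307176149557 30.00051587820053
```

Call:
move_arm --series '[{"grip": 0.3,"xyz": [0,0,0],"angular": [0,0,0]},{"grip": 0.3,"xyz": [0,0,-2],"angular": [0,0,0]},{"grip": 0.3,"xyz": [0,0,-4],"angular": [0,0,0]},{"grip": 0.3,"xyz": [0,0,-4],"angular": [0,0,0]},{"grip": 0.05,"xyz": [0,0,-4],"angular": [0,0,0]},{"grip": 0.05,"xyz": [0,0,-4],"angular": [0,0,0]},{"grip": 0.05,"xyz": [0,0,-4],"angular": [0,0,0]},{"grip": 0.05,"xyz": [0,0,-4],"angular": [0,0,0]},{"grip": 0.05,"xyz": [0,0,-4],"angular": [0,0,0]}]'

```text
time_s: 11.25
tcp_pos: [0.6072, 0.0452, 0.071]
ee_rot: [[0.956, -0.294, -0.0], [-0.294, -0.956, -0.0], [-0.0, 0.0, -1.0]]
wrist_force: [-0.3, -0.5, -0.0]
gripper_width: 0.17
gripper_force: 30.0
```

```bash
python3 m.py
```

```text
t 11.25 yaw -17.12 inst mz -0.018 vel6 0.0
yaw -17.12 mz [np.float64(-0.018), np.float64(0.025), np.float64(-0.027), np.float64(0.085), np.float64(0.031)] mean [mz F e6] [ 0.019 -0.342 -0.881 -0.492 -0.019] [0.6072 0.0452 0.0711] 0.1679607646123342 29.999943673610687
```

Call:
move_arm --series '[{"grip": 0.05,"xyz": [0,0,0],"angular": [0,0,0.03]},{"grip": 0.05,"xyz": [0,0,0],"angular": [0,0,0.07]},{"grip": 0.05,"xyz": [0,0,0],"angular": [0,0,0.11]},{"grip": 0.05,"xyz": [0,0,0],"angular": [0,0,0.15]},{"grip": 0.05,"xyz": [0,0,0],"angular": [0,0,0.19]},{"grip": 0.05,"xyz": [0,0,0],"angular": [0,0,0.23]}]'

```text
time_s: 12.1
tcp_pos: [0.6071, 0.0451, 0.071]
ee_rot: [[0.862, -0.507, -0.0], [-0.507, -0.862, -0.0], [-0.0, 0.0, -1.0]]
wrist_force: [0.7, -2.4, -1.0]
gripper_width: 0.168
gripper_force: 30.0
```

```bash
python3 m.py
```

```text
t 12.1 yaw -30.45 inst mz 0.084 vel6 -22.7
yaw -30.29 mz [np.float64(0.084), np.float64(0.037), np.float64(0.019), np.float64(0.009), np.float64(0.042)] mean [mz F e6] [ 0.038 -0.108 -1.467 -0.73  -0.05 ] [0.6071 0.0451 0.071 ] 0.16885189696564584 29.999881982803345
```

Call:
move_arm --series '[{"grip": 0.05,"xyz": [0,0,0],"angular": [0,0,0.04]},{"grip": 0.05,"xyz": [0,0,0],"angular": [0,0,0.08]},{"grip": 0.05,"xyz": [0,0,0],"angular": [0,0,0.12]},{"grip": 0.05,"xyz": [0,0,0],"angular": [0,0,0.16]}]'

```text
time_s: 12.75
tcp_pos: [0.6071, 0.045, 0.071]
ee_rot: [[0.771, -0.637, -0.001], [-0.637, -0.771, -0.0], [-0.0, 0.001, -1.0]]
wrist_force: [-0.5, -1.8, -1.1]
gripper_width: 0.17
gripper_force: 30.0
```

```bash
python3 m.py
```

```text
t 12.75 yaw -39.54 inst mz 0.061 vel6 -22.6
yaw -39.42 mz [np.float64(0.061), np.float64(0.067), np.float64(0.061), np.float64(0.022), np.float64(0.084)] mean [mz F e6] [ 0.059 -0.409 -1.858 -0.384 -0.051] [0.6071 0.045  0.071 ] 0.1638725984990191 29.999765753746033
```

Call:
move_arm --series '[{"grip": 0.05,"xyz": [0,0,0],"angular": [0,0,0.04]},{"grip": 0.05,"xyz": [0,0,0],"angular": [0,0,0.08]},{"grip": 0.05,"xyz": [0,0,0],"angular": [0,0,0.12]},{"grip": 0.05,"xyz": [0,0,0],"angular": [0,0,0.16]}]'

```text
time_s: 13.4
tcp_pos: [0.607, 0.045, 0.071]
ee_rot: [[0.66, -0.751, -0.001], [-0.751, -0.66, -0.0], [-0.0, 0.001, -1.0]]
wrist_force: [-0.9, -2.5, -0.8]
gripper_width: 0.165
gripper_force: 30.0
```

```bash
python3 m.py
```

```text
t 13.4 yaw -48.68 inst mz 0.074 vel6 -22.7
yaw -48.57 mz [np.float64(0.074), np.float64(0.016), np.float64(-0.004), np.float64(-0.033), np.float64(0.094)] mean [mz F e6] [ 0.029 -0.891 -2.061 -0.33  -0.053] [0.6071 0.045  0.071 ] 0.17152353862204373 29.99985247850418
```

Call:
move_arm --series '[{"grip": 0.05,"xyz": [0,0,0],"angular": [0,0,0.04]},{"grip": 0.05,"xyz": [0,0,0],"angular": [0,0,0.08]},{"grip": 0.05,"xyz": [0,0,0],"angular": [0,0,0.12]},{"grip": 0.05,"xyz": [0,0,0],"angular": [0,0,0.16]}]'

```text
time_s: 14.05
tcp_pos: [0.607, 0.045, 0.071]
ee_rot: [[0.532, -0.847, -0.001], [-0.847, -0.532, -0.0], [-0.0, 0.001, -1.0]]
wrist_force: [-2.0, -2.5, 0.3]
gripper_width: 0.17
gripper_force: 30.0
```

```bash
python3 m.py
```

```text
t 14.05 yaw -57.85 inst mz 0.065 vel6 -22.7
yaw -57.74 mz [np.float64(0.065), np.float64(0.104), np.float64(0.046), np.float64(0.01), np.float64(0.11)] mean [mz F e6] [ 0.067 -1.162 -2.823 -0.342 -0.054] [0.607 0.045 0.071] 0.16633069110723314 29.999870359897614
```

Call:
move_arm --series '[{"grip": 0.05,"xyz": [0,0,0],"angular": [0,0,0.04]},{"grip": 0.05,"xyz": [0,0,0],"angular": [0,0,0.08]},{"grip": 0.05,"xyz": [0,0,0],"angular": [0,0,0.12]},{"grip": 0.05,"xyz": [0,0,0],"angular": [0,0,0.16]}]'

```text
time_s: 14.7
tcp_pos: [0.6069, 0.045, 0.071]
ee_rot: [[0.391, -0.921, -0.001], [-0.921, -0.391, -0.0], [0.0, 0.001, -1.0]]
wrist_force: [-1.2, -4.4, -0.5]
gripper_width: 0.168
gripper_force: 30.0
```

```bash
python3 m.py
```

```text
t 14.7 yaw -67.01 inst mz 0.116 vel6 -22.7
yaw -66.9 mz [np.float64(0.116), np.float64(0.094), np.float64(0.067), np.float64(0.068), np.float64(0.173)] mean [mz F e6] [ 0.104 -1.298 -3.917 -0.254 -0.09 ] [0.6069 0.045  0.071 ] 0.16612537043830225 30.000621378421783
```

Call:
move_arm --series '[{"grip": 0.05,"xyz": [0,0,0],"angular": [0,0,0.04]},{"grip": 0.05,"xyz": [0,0,0],"angular": [0,0,0.08]}]'

```text
time_s: 15.15
tcp_pos: [0.6069, 0.045, 0.071]
ee_rot: [[0.316, -0.949, -0.001], [-0.949, -0.316, -0.0], [0.0, 0.001, -1.0]]
wrist_force: [-2.4, -4.7, -0.5]
gripper_width: 0.168
gripper_force: 30.0
```

```bash
python3 m.py
```

```text
t 15.15 yaw -71.59 inst mz 0.206 vel6 -22.7
yaw -71.48 mz [np.float64(0.206), np.float64(0.103), np.float64(0.124), np.float64(0.146), np.float64(0.162)] mean [mz F e6] [ 0.148 -2.016 -4.663 -0.096 -0.135] [0.6069 0.045  0.071 ] 0.1710309568630438 30.00257670879364
```

```bash
sed -i 's/^print("yaw"/print("e6",[round(l[4],3) for l in L]);print("yaw"/' m.py; python3 m.py
```

```text
t 15.4 yaw -71.49 inst mz 0.198 vel6 -0.2
e6 [np.float64(-0.146), np.float64(-0.152), np.float64(-0.154), np.float64(-0.155), np.float64(-0.155)]
yaw -71.49 mz [np.float64(0.198), np.float64(0.144), np.float64(0.157), np.float64(0.127), np.float64(0.143)] mean [mz F e6] [ 0.154 -2.195 -4.817  0.245 -0.152] [0.6069 0.045  0.071 ] 0.16809189581050163 30.00241219997406
```

Call:
move_arm --series '[{"grip": 0.05,"xyz": [0,0,0],"angular": [0,0,0.03]},{"grip": 0.05,"xyz": [0,0,0],"angular": [0,0,0.06]}]'

```text
time_s: 15.85
tcp_pos: [0.6069, 0.045, 0.071]
ee_rot: [[0.259, -0.966, -0.001], [-0.966, -0.259, -0.0], [0.0, 0.001, -1.0]]
wrist_force: [-3.0, -4.8, 0.5]
gripper_width: 0.17
gripper_force: 30.0
```

```bash
python3 m.py
```

```text
t 15.85 yaw -74.99 inst mz 0.27 vel6 -16.9
e6 [np.float64(-0.005), np.float64(-0.226), np.float64(-0.244), np.float64(-0.176), np.float64(-0.16)]
yaw -74.93 mz [np.float64(0.27), np.float64(0.151), np.float64(0.124), np.float64(0.168), np.float64(0.137)] mean [mz F e6] [ 0.17  -2.136 -4.461  0.297 -0.163] [0.6069 0.045  0.071 ] 0.16596566104844584 30.004104673862457
```

```bash
python3 m.py
```

```text
t 16.1 yaw -74.93 inst mz 0.187 vel6 -0.0
e6 [np.float64(-0.157), np.float64(-0.157), np.float64(-0.157), np.float64(-0.157), np.float64(-0.157)]
yaw -74.93 mz [np.float64(0.187), np.float64(0.206), np.float64(0.18), np.float64(0.137), np.float64(0.131)] mean [mz F e6] [ 0.168 -1.825 -4.599  0.277 -0.157] [0.6069 0.045  0.071 ] 0.16933985376548497 30.00417709350586
```

Call:
move_arm --series '[{"grip": 0.05,"xyz": [0,0,0],"angular": [0,0,0.02]},{"grip": 0.05,"xyz": [0,0,0],"angular": [0,0,0.04]}]'

```text
time_s: 16.55
tcp_pos: [0.6069, 0.045, 0.071]
ee_rot: [[0.221, -0.975, -0.001], [-0.975, -0.221, -0.001], [0.0, 0.001, -1.0]]
wrist_force: [-2.2, -5.1, 0.1]
gripper_width: 0.172
gripper_force: 30.0
```

```bash
python3 m.py; python3 m.py
```

```text
t 16.55 yaw -77.25 inst mz 0.214 vel6 -11.4
e6 [np.float64(-0.094), np.float64(-0.229), np.float64(-0.24), np.float64(-0.196), np.float64(-0.185)]
yaw -77.21 mz [np.float64(0.214), np.float64(0.144), np.float64(0.176), np.float64(0.196), np.float64(0.226)] mean [mz F e6] [ 0.191 -2.196 -4.682  0.38  -0.189] [0.6069 0.045  0.071 ] 0.16772813559733846 30.00554859638214
t 16.8 yaw -77.22 inst mz 0.242 vel6 0.0
e6 [np.float64(-0.183), np.float64(-0.183), np.float64(-0.183), np.float64(-0.183), np.float64(-0.183)]
yaw -77.21 mz [np.float64(0.242), np.float64(0.149), np.float64(0.152), np.float64(0.204), np.float64(0.179)] mean [mz F e6] [ 0.185 -2.208 -4.745  0.257 -0.183] [0.6069 0.045  0.071 ] 0.169530400621018 30.005551278591156
```

Call:
move_arm --series '[{"grip": 0.05,"xyz": [0,0,0],"angular": [0,0,0.02]},{"grip": 0.05,"xyz": [0,0,0],"angular": [0,0,0.04]}]'

```text
time_s: 17.25
tcp_pos: [0.6069, 0.045, 0.071]
ee_rot: [[0.182, -0.983, -0.001], [-0.983, -0.182, -0.001], [0.0, 0.001, -1.0]]
wrist_force: [-2.5, -5.2, -0.3]
gripper_width: 0.167
gripper_force: 30.0
```

```bash
python3 m.py; python3 m.py
```

```text
t 17.25 yaw -79.53 inst mz 0.237 vel6 -11.3
e6 [np.float64(-0.118), np.float64(-0.253), np.float64(-0.264), np.float64(-0.219), np.float64(-0.209)]
yaw -79.5 mz [np.float64(0.237), np.float64(0.194), np.float64(0.219), np.float64(0.256), np.float64(0.208)] mean [mz F e6] [ 0.223 -2.299 -5.212 -0.07  -0.212] [0.6069 0.045  0.071 ] 0.164288217070858 30.007735679023426
t 17.5 yaw -79.5 inst mz 0.222 vel6 0.1
e6 [np.float64(-0.207), np.float64(-0.207), np.float64(-0.207), np.float64(-0.207), np.float64(-0.207)]
yaw -79.5 mz [np.float64(0.222), np.float64(0.192), np.float64(0.201), np.float64(0.198), np.float64(0.25)] mean [mz F e6] [ 0.213 -2.104 -4.766 -0.032 -0.207] [0.6069 0.045  0.071 ] 0.166789965204819 30.00767072638837
```

Call:
move_arm --series '[{"grip": 0.05,"xyz": [0,0,0],"angular": [0,0,0.02]},{"grip": 0.05,"xyz": [0,0,0],"angular": [0,0,0.04]},{"grip": 0.05,"xyz": [0,0,0],"angular": [0,0,0.06]}]'

```text
time_s: 18.05
tcp_pos: [0.6069, 0.045, 0.071]
ee_rot: [[0.122, -0.992, -0.001], [-0.992, -0.122, -0.001], [0.0, 0.001, -1.0]]
wrist_force: [-2.6, -4.9, -0.1]
gripper_width: 0.167
gripper_force: 30.0
```

```bash
python3 m.py; python3 m.py
```

```text
t 18.05 yaw -82.97 inst mz 0.299 vel6 -11.4
e6 [np.float64(-0.158), np.float64(-0.292), np.float64(-0.301), np.float64(-0.256), np.float64(-0.246)]
yaw -82.93 mz [np.float64(0.299), np.float64(0.222), np.float64(0.264), np.float64(0.244), np.float64(0.236)] mean [mz F e6] [ 0.253 -2.438 -4.849  0.005 -0.251] [0.6069 0.045  0.071 ] 0.1684502951732014 30.029874908941565
t 18.3 yaw -82.93 inst mz 0.247 vel6 0.0
e6 [np.float64(-0.244), np.float64(-0.244), np.float64(-0.244), np.float64(-0.244), np.float64(-0.244)]
yaw -82.93 mz [np.float64(0.247), np.float64(0.275), np.float64(0.254), np.float64(0.249), np.float64(0.189)] mean [mz F e6] [ 0.243 -2.735 -5.021  0.406 -0.244] [0.6069 0.045  0.071 ] 0.1661821892150122 30.029702338870266
```

The washer has clearly firmed up, at about 0.23 N m over free turning, so I'm releasing and rising.

Call:
move_arm --series '[{"grip": 0.36,"xyz": [0,0,0],"angular": [0,0,0]},{"grip": 0.36,"xyz": [0,0,0],"angular": [0,0,0]},{"grip": 0.36,"xyz": [0,0,0],"angular": [0,0,0]},{"grip": 0.36,"xyz": [0,0,0],"angular": [0,0,0]},{"grip": 0.36,"xyz": [0,0,-15],"angular": [0,0,0]},{"grip": 0.36,"xyz": [0,0,-40],"angular": [0,0,0]},{"grip": 0.36,"xyz": [0,0,-80],"angular": [0,0,0]},{"grip": 0.7,"xyz": [0,0,-120],"angular": [0,0,0]},{"grip": 0.7,"xyz": [0,0,-120],"angular": [0,0,0]},{"grip": 0.7,"xyz": [0,0,-120],"angular": [0,0,0]}]'

```text
time_s: 19.55
tcp_pos: [0.608, 0.0459, 0.1926]
ee_rot: [[0.122, -0.993, 0.004], [-0.993, -0.122, 0.002], [-0.001, -0.004, -1.0]]
wrist_force: [-0.2, -1.2, -0.4]
gripper_width: 0.546
gripper_force: 0.0
```

Call:
move_arm --series '[{"grip": 0.75,"xyz": [-201.5,7.5,0],"angular": [0,0,-1.149]},{"grip": 0.75,"xyz": [-201.5,7.5,0],"angular": [0,0,-1.149]},{"grip": 0.75,"xyz": [-201.5,7.5,0],"angular": [0,0,-1.149]},{"grip": 0.75,"xyz": [-201.5,7.5,0],"angular": [0,0,-1.149]},{"grip": 0.75,"xyz": [-201.5,7.5,0],"angular": [0,0,-1.149]},{"grip": 0.75,"xyz": [-201.5,7.5,0],"angular": [0,0,-1.149]},{"grip": 0.75,"xyz": [-201.5,7.5,0],"angular": [0,0,-1.149]},{"grip": 0.75,"xyz": [-201.5,7.5,0],"angular": [0,0,-1.149]},{"grip": 0.75,"xyz": [-201.5,7.5,0],"angular": [0,0,-1.149]},{"grip": 0.75,"xyz": [-201.5,7.5,0],"angular": [0,0,-1.149]}]'

```text
time_s: 20.55
tcp_pos: [0.5749, 0.2442, 0.1899]
ee_rot: [[0.955, -0.297, -0.002], [-0.297, -0.955, -0.001], [-0.001, 0.001, -1.0]]
wrist_force: [-0.6, 0.1, -0.1]
gripper_width: 0.75
gripper_force: 0.0
```

```bash
python3 - <<'E'
from h import *
s=r.sense(); c=r.capture("wrist"); save(c,"w3.png"); Rt=wristRt(c,s); print(s["time_s"],s["tcp_pos"],s["ee_rot"])
g=cv2.cvtColor(c["img"],cv2.COLOR_RGB2GRAY); 
for h in cv2.HoughCircles(cv2.medianBlur(g,3),cv2.HOUGH_GRADIENT,1,30,param1=80,param2=22,minRadius=12,maxRadius=90)[0][:8]:
    for z in (.014,.042): print(h,z,((ray(c,h[:2],z,Rt)-s["tcp_pos"])@s["ee_rot"]*1e3).round(1),ray(c,h[:2],z,Rt).round(4))
E
```

```text
20.55 [0.57493415 0.24421961 0.18988412] [[ 9.54730060e-01 -2.97468604e-01 -1.71535057e-03]
 [-2.97470473e-01 -9.54730538e-01 -9.57840803e-04]
 [-1.35277000e-03  1.42474555e-03 -9.99998070e-01]]
[327.5 220.5  51.9] 0.014 [  2.6  -0.6 175.9] [0.5772 0.2438 0.014 ]
[327.5 220.5  51.9] 0.042 [  8.5  -0.5 147.9] [0.583  0.2421 0.042 ]
[255.5  91.5  63.7] 0.014 [113.  -60.8 175.6] [0.7006 0.2685 0.014 ]
[255.5  91.5  63.7] 0.042 [109.  -55.4 147.7] [0.6953 0.2646 0.042 ]
[599.5 126.5  75.4] 0.014 [ 84.9 233.2 176.1] [ 0.5863 -0.0039  0.014 ]
[599.5 126.5  75.4] 0.042 [ 83.5 212.3 148.1] [0.5913 0.0166 0.042 ]
[570.5 104.5  71.9] 0.014 [102.7 205.1 176. ] [0.6117 0.0177 0.014 ]
[570.5 104.5  71.9] 0.042 [ 99.7 186.7 148. ] [0.6143 0.0362 0.042 ]
[346.5 246.5  83.9] 0.014 [-22.4  17.2 175.9] [0.5482 0.2342 0.014 ]
[346.5 246.5  83.9] 0.042 [-14.2  15.7 147.9] [0.5565 0.2333 0.042 ]
[545.5 335.5  82.7] 0.014 [-115.9  219.   176.4] [0.3989 0.0695 0.014 ]
[545.5 335.5  82.7] 0.042 [-99.3 199.3 148.3] [0.4206 0.0833 0.042 ]
[488.5  55.5  80.6] 0.014 [140.4 131.2 175.9] [0.6696 0.077  0.014 ]
[488.5  55.5  80.6] 0.042 [134.  119.4 147.9] [0.6671 0.0902 0.042 ]
[490.5 206.5  63.9] 0.014 [ 15.5 147.8 176.1] [0.5454 0.0983 0.014 ]
[490.5 206.5  63.9] 0.042 [ 20.3 134.5 148. ] [0.554  0.1096 0.042 ]
```

View pics/w3.png

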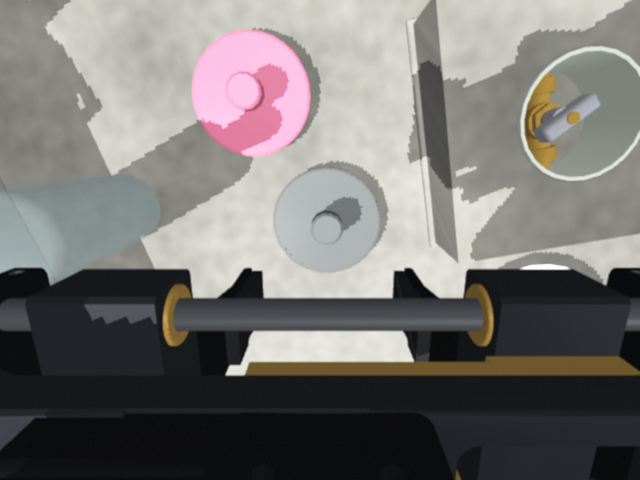

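The grey cap is at (327,220), standing clear of the pink one at (250,91). The handle in the well is visibly turned, at (570,117). Regrasping the cap.

Call:
move_arm --series '[{"grip": 0.75,"xyz": [2,-0.3,40],"angular": [0,0,0]},{"grip": 0.75,"xyz": [2,-0.3,80],"angular": [0,0,0]},{"grip": 0.75,"xyz": [2,-0.3,120],"angular": [0,0,0]},{"grip": 0.75,"xyz": [2,-0.3,138],"angular": [0,0,0]},{"grip": 0.75,"xyz": [2,-0.3,144],"angular": [0,0,0]},{"grip": 0.75,"xyz": [2,-0.3,144],"angular": [0,0,0]},{"grip": 0.75,"xyz": [2,-0.3,144],"angular": [0,0,0]},{"grip": 0.75,"xyz": [2,-0.3,144],"angular": [0,0,0]}]'

```text
time_s: 21.4
tcp_pos: [0.5783, 0.2447, 0.0489]
ee_rot: [[0.955, -0.295, 0.003], [-0.295, -0.955, 0.002], [0.002, -0.003, -1.0]]
wrist_force: [0.2, 0.1, 0.4]
gripper_width: 0.751
gripper_force: 0.0
```

Call:
move_arm --series '[{"grip": 0.2,"xyz": [0,0,0],"angular": [0,0,0]},{"grip": 0.2,"xyz": [0,0,0],"angular": [0,0,0]},{"grip": 0.2,"xyz": [0,0,0],"angular": [0,0,0]},{"grip": 0.2,"xyz": [0,0,0],"angular": [0,0,0]},{"grip": 0.2,"xyz": [0,0,0],"angular": [0,0,0]},{"grip": 0.2,"xyz": [0,0,0],"angular": [0,0,0]},{"grip": 0.2,"xyz": [0,0,0],"angular": [0,0,0]},{"grip": 0.2,"xyz": [0,0,0],"angular": [0,0,0]}]'

```text
time_s: 22.2
tcp_pos: [0.5774, 0.244, 0.0471]
ee_rot: [[0.955, -0.295, -0.0], [-0.295, -0.955, -0.0], [-0.0, 0.0, -1.0]]
wrist_force: [-0.5, -0.1, -0.1]
gripper_width: 0.307
gripper_force: 30.0
```

Call:
move_arm --series '[{"grip": 0.2,"xyz": [0,0,-20],"angular": [0,0,0]},{"grip": 0.2,"xyz": [0,0,-60],"angular": [0,0,0]},{"grip": 0.2,"xyz": [0,0,-105],"angular": [0,0,0]},{"grip": 0.2,"xyz": [0,0,-120],"angular": [0,0,0]},{"grip": 0.2,"xyz": [88,180,-120],"angular": [0,0,0]},{"grip": 0.2,"xyz": [88,180,-120],"angular": [0,0,0]},{"grip": 0.2,"xyz": [88,180,-120],"angular": [0,0,0]},{"grip": 0.2,"xyz": [88,180,-120],"angular": [0,0,0]},{"grip": 0.2,"xyz": [88,180,-120],"angular": [0,0,0]},{"grip": 0.2,"xyz": [88,180,-120],"angular": [0,0,0]}]'

```text
time_s: 23.2
tcp_pos: [0.608, 0.0445, 0.1666]
ee_rot: [[0.955, -0.298, -0.001], [-0.298, -0.955, 0.0], [-0.001, 0.0, -1.0]]
wrist_force: [1.2, 0.7, -1.1]
gripper_width: 0.309
gripper_force: 30.0
```

Call:
move_arm --series '[{"grip": 0.2,"xyz": [0,0,15],"angular": [0,0,0]},{"grip": 0.2,"xyz": [0,0,30],"angular": [0,0,0]},{"grip": 0.2,"xyz": [0,0,36],"angular": [0,0,0]},{"grip": 0.2,"xyz": [0,0,36],"angular": [0,0,0]},{"grip": 0.2,"xyz": [0,0,36],"angular": [0,0,0]},{"grip": 0.2,"xyz": [0,0,36],"angular": [0,0,0]}]'

```text
time_s: 23.8
tcp_pos: [0.6088, 0.0466, 0.132]
ee_rot: [[0.956, -0.295, 0.002], [-0.295, -0.956, 0.0], [0.001, -0.001, -1.0]]
wrist_force: [0.4, 0.2, -1.5]
gripper_width: 0.312
gripper_force: 30.0
```

Call:
move_arm --series '[{"grip": 0.2,"xyz": [0,0.3,8],"angular": [0,0,0]},{"grip": 0.2,"xyz": [0,0.3,12],"angular": [0,0,0]},{"grip": 0.2,"xyz": [0,0.3,15],"angular": [0,0,0]},{"grip": 0.2,"xyz": [0,0.3,18],"angular": [0,0,0]},{"grip": 0.2,"xyz": [0,0.3,20],"angular": [0,0,0]},{"grip": 0.2,"xyz": [0,0.3,20],"angular": [0,0,0]},{"grip": 0.2,"xyz": [0,0.3,20],"angular": [0,0,0]}]'

```text
time_s: 24.5
tcp_pos: [0.6083, 0.0458, 0.1112]
ee_rot: [[0.955, -0.295, 0.0], [-0.295, -0.955, -0.0], [0.0, -0.0, -1.0]]
wrist_force: [-0.5, -0.2, -0.7]
gripper_width: 0.314
gripper_force: 30.0
```

Call:
move_arm --series '[{"grip": 0.2,"xyz": [0,0,1],"angular": [0,0,0]},{"grip": 0.2,"xyz": [0,0,2],"angular": [0,0,0]},{"grip": 0.2,"xyz": [0,0,2.2],"angular": [0,0,0]},{"grip": 0.2,"xyz": [0,0,2.2],"angular": [0,0,0]}]'

```text
time_s: 24.9
tcp_pos: [0.6082, 0.0458, 0.1091]
ee_rot: [[0.955, -0.295, 0.0], [-0.295, -0.955, 0.0], [0.0, -0.0, -1.0]]
wrist_force: [0.0, 0.3, -0.1]
gripper_width: 0.312
gripper_force: 30.0
```

Seated at the predicted height. Releasing, rising, and stepping back to check from a distance.

Call:
move_arm --series '[{"grip": 0.75,"xyz": [0,0,0],"angular": [0,0,0]},{"grip": 0.75,"xyz": [0,0,0],"angular": [0,0,0]},{"grip": 0.75,"xyz": [0,0,0],"angular": [0,0,0]},{"grip": 0.75,"xyz": [0,0,0],"angular": [0,0,0]},{"grip": 0.75,"xyz": [0,0,0],"angular": [0,0,0]},{"grip": 0.75,"xyz": [0,0,-30],"angular": [0,0,0]},{"grip": 0.75,"xyz": [0,0,-80],"angular": [0,0,0]},{"grip": 0.75,"xyz": [0,0,-130],"angular": [0,0,0]},{"grip": 0.75,"xyz": [0,0,-160],"angular": [0,0,0]},{"grip": 0.75,"xyz": [0,0,-160],"angular": [0,0,0]}]'

```text
time_s: 25.9
tcp_pos: [0.6106, 0.0461, 0.2754]
ee_rot: [[0.956, -0.295, 0.012], [-0.295, -0.956, 0.002], [0.011, -0.006, -1.0]]
wrist_force: [0.1, -0.7, -0.3]
gripper_width: 0.755
gripper_force: 0.0
```

```bash
python3 - <<'E'
from h import *
s=r.sense(); c=r.capture("wrist"); Rt=wristRt(c,s); print(s["time_s"],s["tcp_pos"])
g=cv2.cvtColor(c["img"],cv2.COLOR_RGB2GRAY)
for h in cv2.HoughCircles(cv2.medianBlur(g,3),cv2.HOUGH_GRADIENT,1,30,param1=80,param2=22,minRadius=40,maxRadius=60)[0][:3]: print(h,ray(c,h[:2],.076,Rt).round(4))
a=c["img"][110:330,130:530]; d=r.capture("scene")["img"][180:370,200:460]
cv2.imwrite("pics/fin.png",np.hstack([cv2.resize(a,(400,300)),cv2.resize(d,(400,300))])[:,:,::-1])
E
```

```text
25.9 [0.61058886 0.04611307 0.27536813]
[328.5 222.5  49. ] [0.6086 0.0475 0.076 ]
[443.5   1.5  47.2] [ 0.7636 -0.1029  0.076 ]
[500.5 141.5  48.2] [ 0.6351 -0.1286  0.076 ]
```

View pics/fin.png

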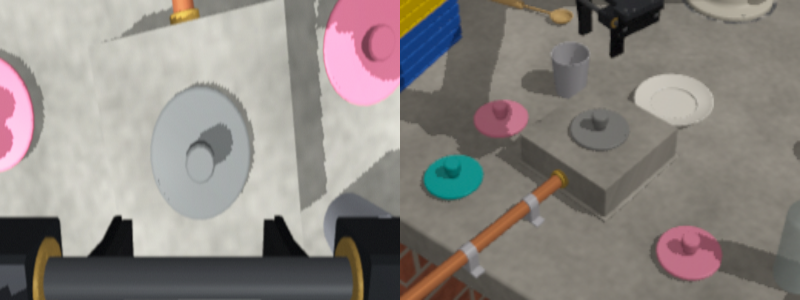

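The cap lies flat and centred on the pocket: (200,150) in the left half of the picture, (598,128) in the right. The cup, saucer and other caps haven't moved. Handing in.

```bash
python3 -c "
from station import r
print(r.finish_job())"
```

```text
the job is handed in; nothing more can be done
None
```

I handed the job in at about 26 s: the valve is shut at an estimated 0.23 N m above free turning, the grey cap is back flat and centred on the pocket, and I did not touch the crockery, bottle, spoon or crates.

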